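Hang a rinsed tumbler in the touch-latch drying drawer

TASK

The rinsed blue tumbler standing mouth-down on the rubber mat belongs in the little drying unit. Press the unit's drawer front in so that its touch latch lets the drawer spring open, hang the tumbler mouth-down on the free slanting peg so that its rim sits fully down on the sloping foot, and let go of it without dropping it. Then push the drawer shut, without slamming it, until the latch catches and it stays closed, and leave the other things where they are.

Things in the scene. Friction and masses are not known exactly. Their poses are not given: they have to be found in the camera images.
- drying_unit: Grey metal box with a wooden drawer front, fixed, 218 mm deep with the front, 270 wide, 146 high. Origin: on the bench under the box; x points from drawer front to rear, so the drawer comes out along -x; y is to the left looking along x. The grey box reaches from x = -92 to +100 mm. The drawer has no handle: a touch latch holds it shut, a spring drives it out.
- drawer (a joint): How far the drawer is out (m): latched about 0.002, fully open 0.130, pressed in against its stop -0.008. From latched, pressed to the stop and let go, it is driven out to 0.130 by a damped spring (7 N shut, 3.4 N open) in about 0.5 s: clear its way. From open, pushed in until it stops (-0.006 to -0.008) and let go, it catches at 0.002. Either press takes 8 to 15 N.
- front_press (a point): Point on the outer face of the drawer's plain wooden front, mid-width, 120 mm above the bench; moves with the drawer. Axes as the unit's: the face looks along -x. The front is 266 mm wide, 16 mm thick, from 8 to 140 mm above the bench. Shut, it stands 10 mm proud of the grey box. Press here or near.
- peg_free (a point): Free white draining peg in the drawer, out of sight while this is shut. Origin: on the peg's axis at its sloping foot's upper face (80 mm disc), 46 mm above the bench. z: up along the peg, leaning 0.26 rad towards the front. Peg 17 mm thick, 60 long, 44 mm cone at the foot. 70 mm behind the front's inner face, 58 mm to +y; the taken peg is 116 mm off at -y. Drawer sides 66 mm above the bench.
- tumbler: Blue ceramic tumbler to hang, 80 mm high, 62 mm across the rim, tapering to 43 mm at the base (50 mm across 20 mm from the base), wall 3 mm, base 6 mm, 0.12 to 0.24 kg. Origin: centre of the outer face of its base; z points from base to mouth, so at the start z points down and the origin is its highest point.
- tumbler_rim (a point): Centre of the blue tumbler's mouth, in the plane of the rim; hung fully down it lies on the origin of peg_free to within the 6 mm play round the cone.
- tumbler_hung_rim (a point): Centre of the mouth of the white tumbler (same size) that already hangs on the other peg, in the drawer; leave it hanging there.
- bar_mat: Black rubber mat, 150 x 150 x 6 mm, fixed, on which the blue tumbler stands. Origin: centre of its underside.
- carafe: Grey carafe, 110 x 145 x 57 mm, loose, to be left alone. Origin: centre of its underside.
- brush: Wooden grinder brush, 197 mm long, to be left alone. Origin: centre of its underside.
Not all that is in view belongs to the job. Leave any green or yellow look-alike of the tumbler alone.

How it is judged:
On the way, in this order (a step that is already met when the one before it is completed fails the run):
1. the touch latch has let the drawer spring fully open (value of joint drawer above 0.12 m), for 0.2 s.
2. the blue tumbler hangs on the free peg, its rim down on the foot, let go, with the drawer open (distance between tumbler_rim and peg_free below 0.012 m and angle between the z axis of tumbler and the z axis of peg_free, either way round below 0.1 rad and angle between tumbler's own z axis and vertical above 2.6 rad and contact force between the fingers and tumbler below 0.05 N and value of joint drawer above 0.08 m), for 0.2 s.
At the end, for the whole second after the job is handed in: Drawer latched shut, at rest within 4 mm of closed; blue tumbler at rest mouth-down on the free peg, rim centre within 12 mm of the foot's centre, axis within 0.1 rad of the peg's; white tumbler's rim within 20 mm of its start (value of joint drawer between -0.004 and 0.004 m and velocity of joint drawer between -0.01 and 0.01 m/s and distance between tumbler_rim and peg_free below 0.012 m and angle between the z axis of tumbler and the z axis of peg_free, either way round below 0.1 rad and angle between tumbler's own z axis and vertical above 2.6 rad and linear speed of tumbler below 0.02 m/s and distance of tumbler_hung_rim from where it was at the start of the episode below 0.02 m); the robot touches nothing.
It fails at once if a tumbler is dropped: the blue one falls faster than 0.5 m/s while no finger holds it (linear speed of tumbler above 0.5 m/s and contact force between the fingers and tumbler below 0.05 N).
It fails at once if the drawer is slammed: pushed in faster than 0.5 m/s (velocity of joint drawer below -0.5 m/s).
It fails at once if the carafe or the brush is shifted by more than 30 mm (distance of any of carafe, brush from where it was at the start of the episode above 0.03 m).
It also fails if it takes over 56 s, if anything falls off the work surface, if the arm or the gripper's body presses on something with over 40 N, if the wrist force passes 120 N, or if a joint passes its speed limit or range.

ROBOT

A 6-joint arm with a two-finger parallel gripper is mounted at the origin on a cart in front of the work surface, level with it; the furniture and walls round the work are solid. World frame = base frame: x ahead of the robot, y to its left, z up, the work surface at z = 0. Lengths are in m, angles in rad, forces in N, time in s.
With the tool pointing down it reaches from about 0.425 to 0.95 m from the base axis. Payload 14.7 kg.
Tool frame: the origin (TCP) lies between the finger pads; the fingertips stand 19 mm ahead of it and the grasp point (between the pads) is the TCP; z points along the fingers, y is the direction in which the jaws open and shut (so a half turn about z gives the same grasp; the last joint's range is limited). The gripper opens to 85 mm and grips with 20 to 120 N. Pads are 22 mm wide; open, the fingers measure 114 mm over their backs; the gripper's body (76 mm by 85 mm) begins 54 mm behind the grasp point. The pads swing forward as they close: fully open they stand 13 mm farther back than shut.
Start: joints at [1.092, 0.48, 1.596, -0, 1.065, -0.047], TCP at [0.272, 0.59, 0.25] pointing down, gripper open.
Joint ranges: [-2.75, 2.75], [-0.82, 2.05], [0.23, 2.67], [-1.56, 4.7], [0.09, 2.69], [-2.92, 2.92]. Speed limits (rad/s): [1.89, 1.89, 2.39, 3.01, 3.01, 3.01].

INTERFACE

Orientations are given as a unit quaternion [w, x, y, z].
In Python, from bench import * gives the robot as it stands. Calls block until the motion is done:
- goto(position, orientation): joint-space move of the TCP to a pose.
- move_straight(position, orientation=None, rate=0.15, stop_force=None): straight line of the TCP; orientation=None keeps the orientation; rate is the mean speed in m/s. With stop_force (N) it stops when the force on the tool has changed by that much, and returns True; else False.
- movej(angles): joint-space move.
- gripper_open() and grasp(f_grip=None): open the fingers fully, or close them until they stop; f_grip is the grip in N (None keeps the last).
- sleep(seconds).
- inverse_kinematics(position, orientation): joint angles nearest the present ones, or None.
- camera(name): name is "side" or "top" or "wrist"; returns a dict with "color" (480x640x3 uint8, red, green, blue), "K" (3x3 intrinsics, pixels), "distortion" ([k1, k2, p1, p2, k3] as OpenCV has them; the pictures are not rectified), "T" (4x4, takes a point from camera to world coordinates). Camera axes: x right, y down, z forward; pixel columns grow to the right and rows downward; lengths in m; the calibration is good to about 2 mm. A picture is of the moment at which its call begins. There is no depth.
A pose or a line that the arm cannot do raises Unreachable and nothing moves.
- sign_off(): hands the job in, once; it reports no verdict.
Trained networks look in a picture, given as the dict that the camera call returned (one of the last four; its "shot" number tells which), for a name from the list of things; names that differ only in an ending like _2 or _b are one class to them, and where a whole thing is asked for, a point or a joint stands for the part that bears it (a point fixed in the world has none). Each returns a list of dicts, best first, with "conf" (0 to 1); they miss things now and then, are a little off and sometimes report something else, mostly with a low value. They report only what shows in the picture. A call takes as long as a camera call. They do not tell look-alikes from the thing itself.
- search_frame(thing, picture): "at" ([x, y, z] in m, in the coordinates of the camera as it stood for that picture, good to about 4 mm: the middle of the surface that is visible of it).
Readings, each from a call of its own:
- get_t(): time.
- get_qpos(): joint angles.
- get_joint_vel(): joint speeds.
- get_joint_torque(): joint torques, N m.
- get_position(): TCP position.
- get_orientation(): TCP orientation.
- get_force(): force on the tool from outside, world axes, zero at the start.
- get_ft_torque(): the same for the moment, N m.
- get_grip_width(): opening from 0.0 (shut) to 1.0 (fully open).
Only numpy, scipy, OpenCV 4.12 (cv2) and the standard library are available. Lean on these libraries where they do the work, as an engineer would, in place of code of your own. Each camera call takes 0.05 s, during which the arm holds its last target. There are 200 camera calls.

## Working session

There is one attempt and no reset: what is moved stays moved. The work goes in short steps, each a Python script; the robot and the scene stay as the last script left them, time stands still between calls to the robot, and variables do not carry over. Pictures are saved under pics/ and viewed, about 8 in all and at most 12, crops included, and the job is handed in when it is done.

```bash
mkdir -p pics; ls; cat > h.py <<'E'
from bench import *
import numpy as np, cv2
from scipy.spatial.transform import Rotation as R
def save(p,n): cv2.imwrite('pics/'+n,p["color"][:,:,::-1])
def find(t,p,k=3):
    for d in search_frame(t,p)[:k]:
        a=np.array(d["at"]); w=p["T"][:3,:3]@a+p["T"][:3,3]
        px=cv2.projectPoints(a.reshape(1,3),np.zeros(3),np.zeros(3),p["K"],np.array(p["distortion"]))[0].ravel()
        print(t,round(d["conf"],2),w.round(4),px.round())
def proj(w,p):
    T=np.linalg.inv(p["T"]); w=np.atleast_2d(w).astype(float)
    return cv2.projectPoints(w@T[:3,:3].T+T[:3,3],np.zeros(3),np.zeros(3),p["K"],np.array(p["distortion"]))[0].reshape(-1,2)
def ray(u,v,p):
    n=cv2.undistortPoints(np.array([[[u,v]]],float),p["K"],np.array(p["distortion"])).ravel()
    d=p["T"][:3,:3]@np.array([n[0],n[1],1]); return p["T"][:3,3],d
def onplane(u,v,p,z):
    o,d=ray(u,v,p); return o+d*(z-o[2])/d[2]
def quat(x,y,z):
    q=R.from_matrix(np.column_stack([x,y,z])).as_quat(); return [q[3],q[0],q[1],q[2]]
E
python3 - <<'E'
from h import *
P=[]
for c in("top","side"):
    p=camera(c);save(p,c+"0.png");P.append(p); print(c,p["T"][:3].round(3).tolist())
    for t in("tumbler","drying_unit","front_press","bar_mat","carafe","brush"): find(t,p)
print(get_t())
cv2.imwrite('pics/both.png',cv2.resize(np.vstack([p["color"][:,:,::-1] for p in P]),None,fx=.625,fy=.625,interpolation=cv2.INTER_AREA))
E
```

```text
pics
top [[-0.01, -0.996, 0.089, 0.404], [-1.0, 0.009, -0.014, 0.114], [0.013, -0.089, -0.996, 1.407]]
tumbler 0.94 [0.5033 0.3784 0.0859] [210. 244.]
tumbler 0.83 [0.3261 0.3542 0.0766] [219. 310.]
tumbler 0.71 [0.5166 0.5424 0.0722] [151. 241.]
drying_unit 0.75 [0.6645 0.0584 0.1482] [329. 180.]
drying_unit 0.26 [0.4758 0.3838 0.0042] [214. 256.]
front_press 0.94 [0.5724 0.0518 0.1076] [331. 217.]
bar_mat 0.84 [0.4777 0.3869 0.0034] [213. 255.]
carafe 0.84 [ 0.5291 -0.3003  0.0057] [451. 235.]
brush 0.81 [0.7133 0.3285 0.0167] [233. 173.]
side [[0.921, -0.247, 0.301, 0.166], [-0.389, -0.627, 0.675, -0.7], [0.022, -0.739, -0.673, 0.906]]
tumbler 0.96 [0.3199 0.343  0.0493] [226. 219.]
tumbler 0.93 [0.5162 0.5349 0.0428] [272. 171.]
tumbler 0.72 [0.502  0.3689 0.0515] [285. 199.]
drying_unit 0.92 [ 6.490e-01 -5.000e-04  1.418e-01] [393. 243.]
drying_unit 0.68 [0.5056 0.3736 0.0507] [286. 198.]
front_press 0.88 [0.5676 0.0305 0.0867] [355. 260.]
bar_mat 0.65 [0.4692 0.3688 0.0031] [275. 214.]
carafe 0.39 [ 0.6255 -0.0209  0.0858] [386. 268.]
brush 0.22 [0.5734 0.0286 0.0805] [357. 262.]
0.7
```

View pics/top0.png

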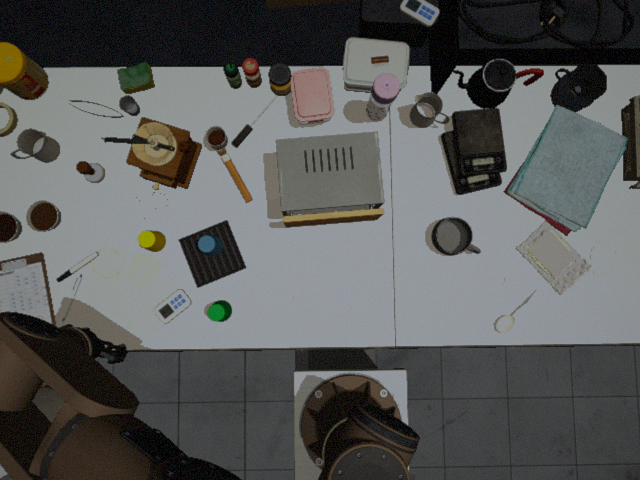

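View pics/side0.png

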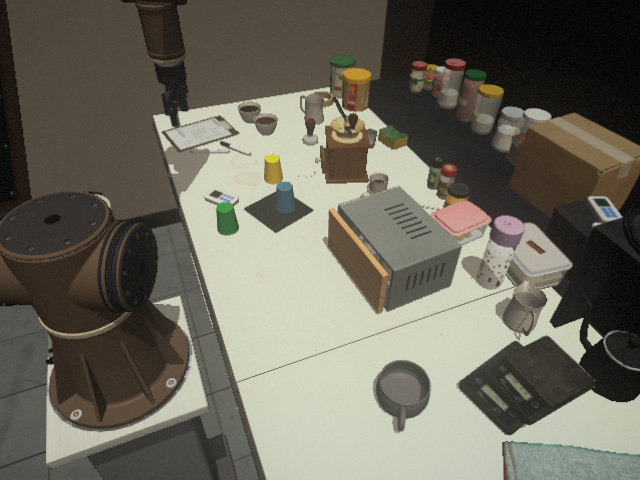

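Candidates for the tumbler in the top picture are blue on the black mat (207,244), yellow (151,240) and green (219,311). The blue one fits the description, so I'll check it and the unit's corners in a crop.

```bash
cat > ik.py <<'E'
from h import *
def fr(yaw): 
    return np.array([np.cos(yaw),np.sin(yaw),0]),np.array([-np.sin(yaw),np.cos(yaw),0]),np.array([0,0,1.])
E
python3 - <<'E'
from ik import *
p=camera("top")
c=p["color"][125:275,130:395,::-1]
cv2.imwrite('pics/crop.png',cv2.resize(c,None,fx=3,fy=3,interpolation=cv2.INTER_CUBIC))
w=camera("wrist"); print("tcp",get_position(),get_orientation(),"wristcam",w["T"].round(3).tolist())
yaw=0.07;x,y,z=fr(yaw); O=np.array([.683,.055,0])
pz=np.cos(.26)*z-np.sin(.26)*x
pf=O-.162*x+.058*y+.046*z
for h in(.065,.135):
  for s in(1,-1):
    q=quat(np.cross(s*y,-pz),s*y,-pz); print("hang",h,s,inverse_kinematics(pf+h*pz,q))
for d in(0,.13):
  for lat in(0,.06):
   for b in (0,.4,.8):
    for s in(1,-1):
      tz=-np.cos(b)*z-np.sin(b)*y; tx=s*x; ty=np.cross(tz,tx)
      print("push",d,lat,b,s,inverse_kinematics(O-(.118+.012+d)*x+lat*y+.135*z,quat(tx,ty,tz)))
E
```

```text
tcp [0.27202539 0.59033932 0.25031611] [3.45896683e-06 2.14241028e-01 9.76780826e-01 1.16907329e-05] wristcam [[0.418, 0.876, 0.241, 0.21], [0.909, -0.403, -0.11, 0.618], [0.001, 0.265, -0.964, 0.374], [0.0, 0.0, 0.0, 1.0]]
hang 0.065 1 [ 0.15323622  0.42708961  2.24414709 -0.10162187  0.21227908 -1.39098947]
hang 0.065 -1 [ 0.15323622  0.42708961  2.24414709 -0.10162187  0.21227908  1.75060318]
hang 0.135 1 [ 0.15695904  0.27276098  2.22437521 -0.05933797  0.38600946 -1.43176504]
hang 0.135 -1 [ 0.15695904  0.27276098  2.22437521 -0.05933797  0.38600946  1.70982761]
push 0 0 0 1 [ 2.81777546e-02  4.96092893e-01  1.92159311e+00 -4.44089210e-16
  7.23906656e-01  1.52897408e+00]
push 0 0 0 -1 [ 2.81777546e-02  4.96092893e-01  1.92159311e+00 -4.44089210e-16
  7.23906656e-01 -1.61261857e+00]
push 0 0 0.4 1 [ 0.2716879   0.55708043  1.89678383 -0.53418729  0.8470782   2.16258818]
push 0 0 0.4 -1 [ 0.2716879   0.55708043  1.89678383 -0.53418729  0.8470782  -0.97900447]
push 0 0 0.8 1 [ 0.4586992   0.71514816  1.83534601 -0.824388    1.12963329  2.53471432]
push 0 0 0.8 -1 [ 0.4586992   0.7
[... 1177 characters left out ...]
 0.8 -1 [ 0.55819497  0.62560286  2.10474227 -0.82358972  1.04243939 -0.42113845]
push 0.13 0.06 0 1 [ 1.56061611e-01  3.60209322e-01  2.19500106e+00 -4.44089210e-16
  5.86382274e-01  1.65685794e+00]
push 0.13 0.06 0 -1 [ 1.56061611e-01  3.60209322e-01  2.19500106e+00 -4.44089210e-16
  5.86382274e-01 -1.48473472e+00]
push 0.13 0.06 0.4 1 [ 0.45393514  0.45438723  2.12686643 -0.53224936  0.79163316  2.37651544]
push 0.13 0.06 0.4 -1 [ 0.45393514  0.45438723  2.12686643 -0.53224936  0.79163316 -0.76507722]
push 0.13 0.06 0.8 1 [ 0.65837891  0.64955828  2.02720083 -0.7289443   1.1103961   2.71229386]
push 0.13 0.06 0.8 -1 [ 0.65837891  0.64955828  2.02720083 -0.7289443   1.1103961  -0.42929879]
```

View pics/crop.png

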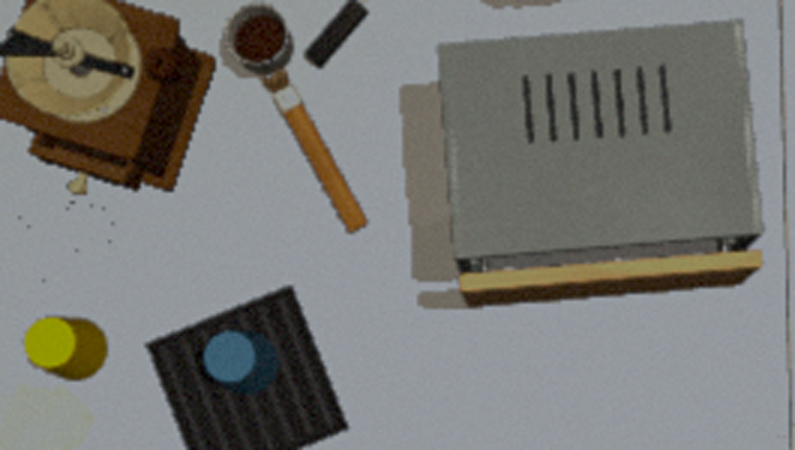

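The blue tumbler is confirmed at crop (230,355), i.e. pixel (206.7,243.3), alone on the mat. I also read the box-top corners and front edge. Next I'll fit the unit pose and press.

```bash
python3 - <<'E'
from ik import *
p=camera("top")
f=lambda u,v,h: onplane(130+(u+.5)/3-.5,125+(v+.5)/3-.5,p,h)
C=[f(*c,.146) for c in((438,44),(740,20),(762,233),(456,257))]
print(np.array(C).round(4))
F=[f(*c,.140) for c in((460,289),(761,266))]; print(np.array(F).round(4))
e=[C[0]-C[1],C[3]-C[2],F[0]-F[1]]; yaw=np.mean([np.arctan2(-a[0],a[1]) for a in e]); print([np.arctan2(-a[0],a[1]) for a in e],[np.linalg.norm(a) for a in e])
x,y,z=fr(yaw)
O=np.mean(C,0)-.004*x; O[2]=0; print("O",O,"front x",[(a-O)@x for a in F],[(a-O)@y for a in F])
np.savez('unit.npz',O=O,yaw=yaw)
print("tumbler",f(230,355,.086))
q=quat(-x,y,-z)
grasp(30)
goto(O-.19*x+.30*z,q); goto(O-.165*x+.142*z,q)
print("hit",move_straight(O-.100*x+.142*z,rate=.025,stop_force=18),(get_position()-O)@x,get_force())
move_straight(O-.20*x+.24*z,rate=.35)
goto(O-.20*x+.34*z,q)
sleep(.5)
p=camera("wrist");save(p,"w1.png")
for t in("peg_free","tumbler_hung_rim","front_press"): find(t,p)
p=camera("top");save(p,"t1.png")
for t in("peg_free","tumbler_hung_rim","front_press"): find(t,p)
print(get_t())
E
```

```text
[[ 0.7745  0.1964  0.146 ]
 [ 0.7944 -0.0693  0.146 ]
 [ 0.6048 -0.0844  0.146 ]
 [ 0.5859  0.1814  0.146 ]]
[[ 0.5587  0.1784  0.14  ]
 [ 0.5767 -0.0838  0.14  ]]
[np.float64(0.07486776749582165), np.float64(0.07078564451388247), np.float64(0.06831241302459819)] [np.float64(0.2665038431531785), np.float64(0.2665405722975965), np.float64(0.26286512594784667)]
O [0.68588842 0.05574923 0.        ] front x [np.float64(-0.11810661104961405), np.float64(-0.11889770998396093)] [np.float64(0.13141665994912086), np.float64(-0.131447275580372)]
tumbler [0.50728195 0.38817068 0.086     ]
hit True -0.12206846870242917 [-7.09165831 -1.12409415  6.14443173]
peg_free 0.58 [0.5172 0.0565 0.0401] [328. 221.]
tumbler_hung_rim 0.72 [ 0.5051 -0.0096  0.1206] [268. 223.]
front_press 0.84 [0.5163 0.0525 0.0357] [325. 219.]
peg_free 0.68 [0.4586 0.1278 0.0501] [303. 261.]
front_press 0.6 [0.4626 0.1319 0.0501] [302. 259.]
8.0167
```

View pics/w1.png

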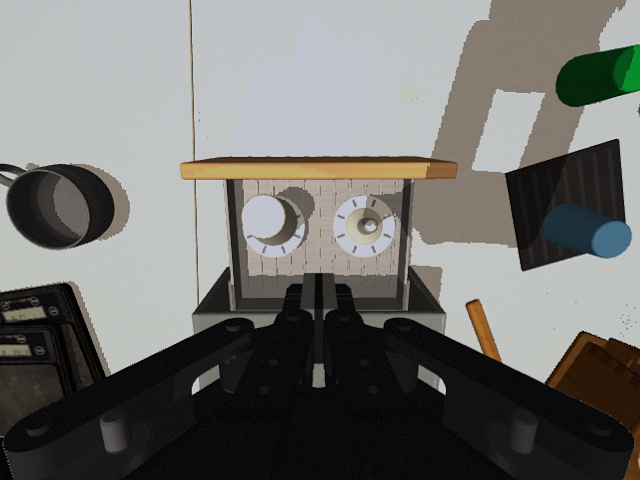

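The drawer has sprung open. The free peg's foot disc is at about (363,226) with its tip at (369,226), the white tumbler hangs at (265,218), and the wooden front is at row 165. I'll compare predictions and fit the peg position.

```bash
python3 - <<'E'
from ik import *
u=np.load('unit.npz');O,yaw=u['O'],float(u['yaw']);x,y,z=fr(yaw)
p=camera("wrist"); im=p["color"]
pz=np.cos(.26)*z-np.sin(.26)*x; px_=np.cross(y,pz)
pf=O-.162*x+.058*y+.046*z
a=np.linspace(0,2*np.pi,60)[:,None]
ring=lambda c,r: c+r*(np.cos(a)*px_+np.sin(a)*y)
print("foot",proj(pf,p),"tip",proj(pf+.06*pz,p), "front corners",proj([O+d*x+s*.133*y+.14*z for d in(-.248,-.232) for s in(1,-1)],p).round(1).tolist())
# metric per pixel
print("jac x,y per mm",(proj(pf+.01*x,p)-proj(pf,p))/10,(proj(pf+.01*y,p)-proj(pf,p))/10)
o=im[:,:,::-1].copy()
big=cv2.resize(o,None,fx=4,fy=4,interpolation=cv2.INTER_CUBIC)
def dr(w,c): 
    q=(proj(w,p)*4+1.5).round().astype(np.int32); cv2.polylines(big,[q],True,c,1)
dr(ring(pf,.04),(0,0,255)); dr(ring(pf+.06*pz,.0085),(0,0,255)); dr(np.array([O+d*x+s*.133*y+.14*z for d,s in((-.248,1),(-.248,-1),(-.232,-1),(-.232,1))]),(0,255,0))
cv2.imwrite('pics/ov.png',big[590:1140,1000:1800]); print(get_t())
E
```

```text
foot [[363.25387048 226.27736103]] tip [[370.58495377 225.63596594]] front corners [[458.6, 162.7], [177.7, 162.5], [456.7, 179.7], [179.6, 179.5]]
jac x,y per mm [[-0.02808338  0.74961097]] [[7.77700075e-01 3.47722529e-04]]
8.0667
```

View pics/ov.png

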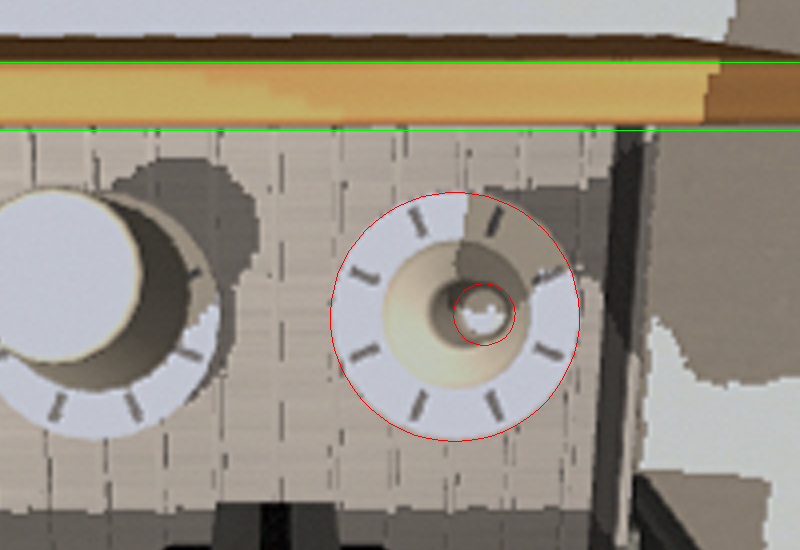

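The overlay ring on the foot disc and the peg tip matches to about 1 mm. Next is the tumbler from close by.

```bash
python3 - <<'E'
from ik import *
u=np.load('unit.npz');O,yaw=u['O'],float(u['yaw']);x,y,z=fr(yaw)
q=quat(-x,y,-z); c=np.array([.507,.388,.086])
goto(c+.16*z,q); gripper_open(); sleep(.2)
p=camera("wrist"); im=p["color"]; hsv=cv2.cvtColor(im,cv2.COLOR_RGB2HSV)
m=((hsv[...,0]>95)&(hsv[...,0]<115)&(hsv[...,1]>90)&(hsv[...,2]>50)).astype(np.uint8)
n,l,s,ce=cv2.connectedComponentsWithStats(m); print(s[s[:,4]>200].tolist())
find("tumbler",p)
print("pred",proj([c,c-.08*z],p),(proj(c+.01*x,p)-proj(c,p))/10,(proj(c+.01*y,p)-proj(c,p))/10)
a=np.linspace(0,2*np.pi,60)[:,None]
o=cv2.resize(im[:,:,::-1],None,fx=2,fy=2)
for h,r in((0,.0215),(-.08,.031)):
    cv2.polylines(o,[(proj(c+h*z+r*(np.cos(a)*x+np.sin(a)*y),p)*2+.5).round().astype(np.int32)],True,(0,0,255),1)
t=proj(c,p)[0]*2; r0=int(np.clip(t[1]-250,0,460)); c0=int(np.clip(t[0]-300,0,680)); print(r0,c0)
cv2.imwrite('pics/tum.png',o[r0:r0+500,c0:c0+600]); print(get_t())
E
```

```text
[[0, 0, 640, 480, 303684], [293, 176, 55, 70, 2721]]
tumbler 0.76 [0.496  0.3894 0.0868] [321. 210.]
tumbler 0.72 [0.3443 0.3647 0.0445] [305.  25.]
tumbler 0.63 [0.5174 0.5416 0.0754] [484. 242.]
pred [[318.19292992 221.80644855]
 [318.15061717 204.87783079]] [[-7.45811333e-04  1.10915990e+00]] [[1.15010837e+00 5.93270548e-04]]
193 336
10.5
```

View pics/tum.png

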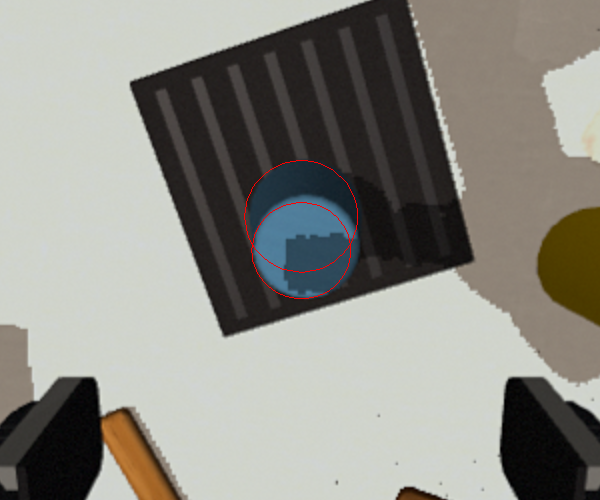

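The blue disc centre at (305,247) lies about 1.8 mm towards +y and 1.4 mm towards -x of my estimate, and the fingers are clear of everything. Now I'll grasp, lift and bring it over the peg.

```bash
python3 - <<'E'
from ik import *
u=np.load('unit.npz');O,yaw=u['O'],float(u['yaw']);x,y,z=fr(yaw)
q=quat(-x,y,-z); c=np.array([.506,.3897,.086])
pz=np.cos(.26)*z-np.sin(.26)*x; pf=O-.162*x+.058*y+.046*z
qh=quat(np.cross(y,-pz),y,-pz)
goto(c+.06*z,q); move_straight(c-.016*z,rate=.1); grasp(40); print("w",get_grip_width())
move_straight(c+.05*z,rate=.12); move_straight(c+.20*z,rate=.2); print("w",get_grip_width(),get_force())
goto(pf+.21*pz,qh); move_straight(pf+.145*pz,rate=.12); sleep(.2)
p=camera("wrist"); s=camera("side"); save(p,"w3.png")
a=np.linspace(0,2*np.pi,60)[:,None]; px_=np.cross(y,pz)
o=cv2.resize(s["color"][:,:,::-1],None,fx=4,fy=4,interpolation=cv2.INTER_CUBIC)
b=pf+.145*pz+.016*pz
for h,r,b0 in((0,.0215,b),(-.08,.031,b),(0,.04,pf)):
    cv2.polylines(o,[(proj(b0+h*pz+r*(np.cos(a)*px_+np.sin(a)*y),s)*4+1.5).round().astype(np.int32)],True,(0,0,255),1)
t=(proj(b-.06*pz,s)[0]*4).astype(int)
cv2.imwrite('pics/s3.png',np.hstack([o[t[1]-240:t[1]+240,t[0]-200:t[0]+200],cv2.resize(p["color"][:,120:520,::-1],(400,480))])); print(get_t())
E
```

```text
w 0.5970904128586184
w 0.5942827582375132 [-0.14159072 -0.19756915 -1.89199735]
16.0583
```

View pics/s3.png

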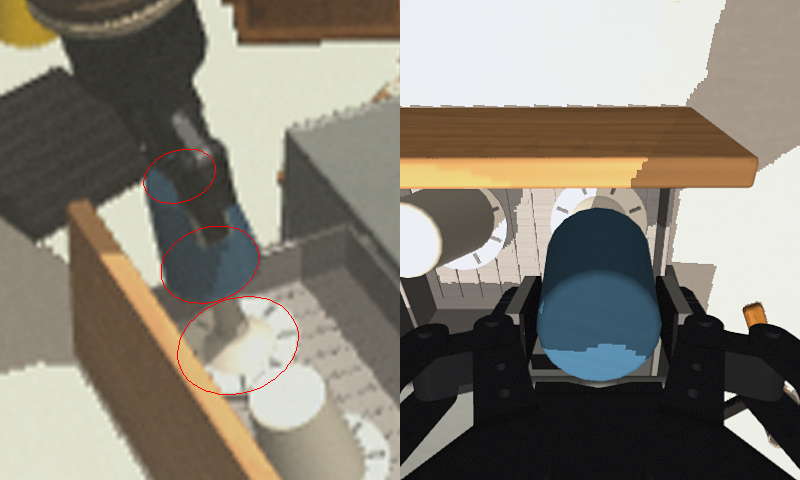

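The tumbler is held square. The side view shows its rim around (210,265) matching the predicted ring, above the peg. I'll lower it along the peg axis.

```bash
python3 - <<'E'
from ik import *
u=np.load('unit.npz');O,yaw=u['O'],float(u['yaw']);x,y,z=fr(yaw)
pz=np.cos(.26)*z-np.sin(.26)*x; pf=O-.162*x+.058*y+.046*z
move_straight(pf+.08*pz,rate=.1)
hit=move_straight(pf+.058*pz,rate=.03,stop_force=5)
d=get_position()-pf; print("hit",hit,"h",d@pz,"lat",d@y,d@np.cross(y,pz),get_force(),get_t())
p=camera("wrist"); s=camera("side")
a=np.linspace(0,2*np.pi,60)[:,None]; px_=np.cross(y,pz)
o=cv2.resize(s["color"][:,:,::-1],None,fx=4,fy=4,interpolation=cv2.INTER_CUBIC)
for h,r in((.08,.0215),(0,.031),(0,.04)):
    cv2.polylines(o,[(proj(pf+h*pz+r*(np.cos(a)*px_+np.sin(a)*y),s)*4+1.5).round().astype(np.int32)],True,(0,0,255),1)
t=(proj(pf+.05*pz,s)[0]*4).astype(int)
cv2.imwrite('pics/s4.png',np.hstack([o[t[1]-240:t[1]+240,t[0]-200:t[0]+200],cv2.resize(p["color"][:,120:520,::-1],(400,480))]))
E
```

```text
hit True h 0.06482661797195373 lat -1.54821424376321e-05 0.0003477259519010528 [-2.70002982 -0.93330436 10.90621896] 17.3917
```

View pics/s4.png

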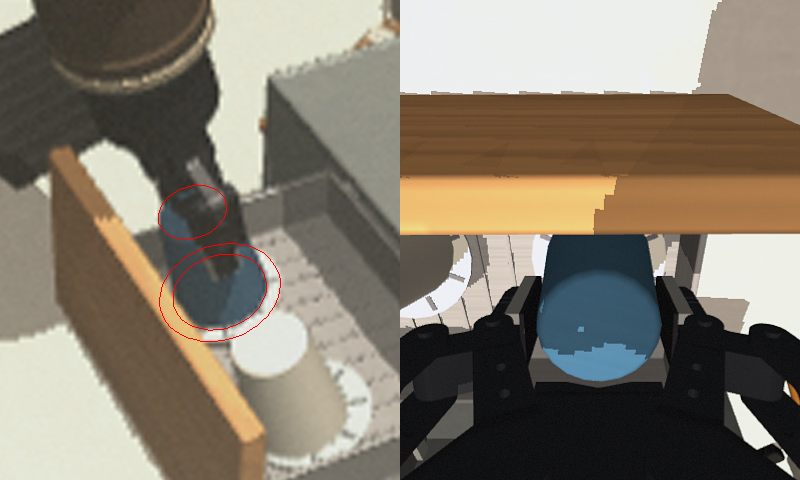

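Contact came at h = 64.8 mm against 64 expected, and the rim sits inside the foot ring in the side view. I'll release, retreat and check.

```bash
python3 - <<'E'
from ik import *
u=np.load('unit.npz');O,yaw=u['O'],float(u['yaw']);x,y,z=fr(yaw)
pz=np.cos(.26)*z-np.sin(.26)*x; pf=O-.162*x+.058*y+.046*z
gripper_open(); sleep(.3)
move_straight(pf+.15*pz,rate=.08); print(get_grip_width(),get_force())
q=quat(-x,y,-z)
goto(O-.25*x+.34*z,q); sleep(.1)
p=camera("wrist"); s=camera("side")
a=np.linspace(0,2*np.pi,60)[:,None]; px_=np.cross(y,pz)
def ov(p,f=4):
    o=cv2.resize(p["color"][:,:,::-1],None,fx=f,fy=f,interpolation=cv2.INTER_CUBIC)
    for h,r in((.08,.0215),(0,.031),(0,.04)):
        cv2.polylines(o,[((proj(pf+h*pz+r*(np.cos(a)*px_+np.sin(a)*y),p)+.5)*f-.5).round().astype(np.int32)],True,(0,0,255),1)
    t=(proj(pf+.05*pz,p)[0]*f).astype(int); t[1]=max(t[1],240)
    return o[t[1]-240:t[1]+240,t[0]-200:t[0]+200]
cv2.imwrite('pics/s5.png',np.hstack([ov(s),ov(p)])); print(get_t())
E
```

```text
0.9991331302767307 [0.51476577 0.00554583 0.22091157]
20.375
```

View pics/s5.png

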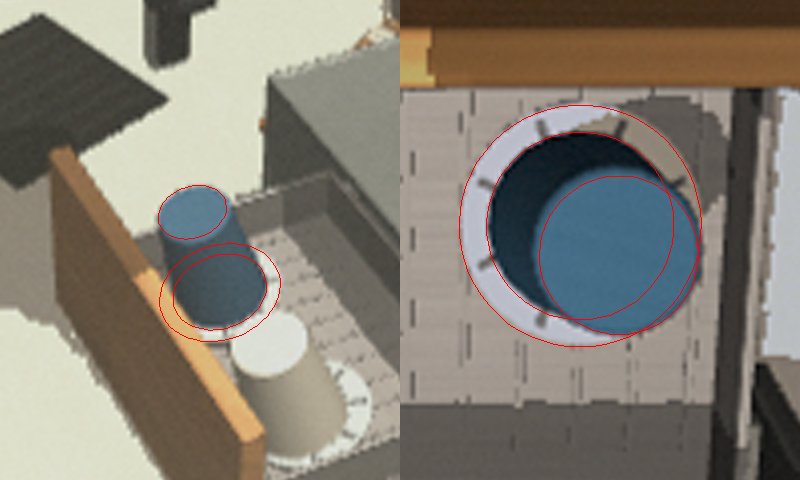

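It is seated: the base and rim match the predicted rings in both views. Now I'll close the drawer.

```bash
python3 - <<'E'
from ik import *
u=np.load('unit.npz');O,yaw=u['O'],float(u['yaw']);x,y,z=fr(yaw); q=quat(-x,y,-z)
grasp(30); move_straight(O-.28*x+.30*z,q); move_straight(O-.28*x+.139*z,rate=.15)
print(move_straight(O-.134*x+.139*z,rate=.07),get_force())
print("hit",move_straight(O-.105*x+.139*z,rate=.02,stop_force=14),(get_position()-O)@x,get_force())
sleep(.2); print((get_position()-O)@x,get_force())
move_straight(O-.16*x+.139*z,rate=.06); move_straight(O-.20*x+.30*z,rate=.2); sleep(.5)
print(get_force(),get_t())
p=camera("wrist"); s=camera("side")
o=p["color"][:,:,::-1].copy()
cv2.polylines(o,[proj([O+d*x+k*.133*y+.14*z for d,k in((-.118,1),(-.118,-1),(-.102,-1),(-.102,1))],p).round().astype(np.int32)],True,(0,0,255),1)
cv2.imwrite('pics/s6.png',np.hstack([cv2.resize(o,(400,300)),cv2.resize(s["color"][120:420,200:600,::-1],(400,300))]))
E
```

```text
False [-7.22606572  1.45476922  5.92682294]
hit True -0.12228410408389999 [-7.92587314  0.09480939  5.72543486]
-0.12297641881817882 [-8.13183528 -0.95259491  6.44728982]
[-0.15646011  0.22420431 -0.48542899] 28.3667
```

View pics/s6.png

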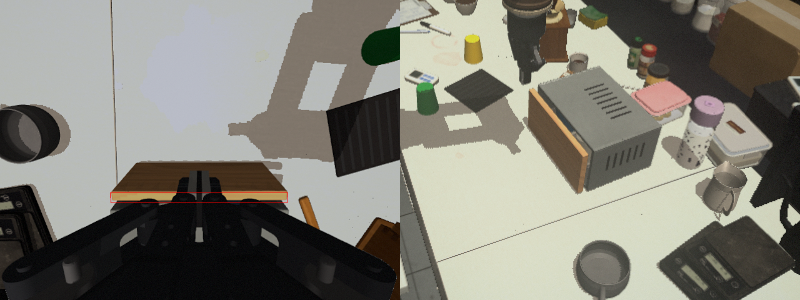

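The drawer front lies on the predicted shut outline and stayed there after I backed off. The arm is clear, so I'm handing in.

```bash
python3 -c "
from bench import *
print(get_force(),get_t()); sign_off()"
```

```text
[-0.26020813 -0.65545447  0.28546361] 28.4667
the job is handed in; nothing more can be done
```

The blue tumbler is hanging on the free peg inside the drying unit, the drawer is latched shut, and the job is handed in at about 28.5 s of the 56 s allowed.

- **Opening:** I pressed the drawer front in and the latch let it spring fully open; the camera view matched the open position to within a few millimetres at the front.
- **Hanging:** I gripped the tumbler near its base and lowered it along the peg until it touched at 64.8 mm, against 64 mm expected. After I let go, side and wrist views showed base and rim on the predicted outlines, fully down on the foot.
- **Closing:** I pushed the drawer in at about 0.07 m/s, then 0.02 m/s up to its stop. About 2 s after I started backing off, the front still lay on the shut outline.
- **Last checks:** With the arm clear, the force on the tool was under 1 N. The carafe and brush were not touched. I couldn't see either tumbler once the drawer was shut, so their final positions inside are inferred from the view before closing.

No check failed. The network's position for the free peg was several centimetres off, so I used the peg position from the unit's fitted pose, which matched the picture to about 1 mm.

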